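# Level the pack-assembly shelf and hold the level down

### The arm

A 7-joint arm with a two-finger parallel gripper is mounted at the origin on the work surface. World frame = base frame: x ahead of the robot, y to its left, z up, the work surface at z = 0. Lengths are in m, angles in rad, forces in N, time in s.
With the tool pointing down it reaches from about 0.425 to 0.925 m from the base axis. Payload 6.8 kg.
Tool frame: the origin (TCP) lies where the fingers leave the gripper's body, on its centre line; the fingertips stand 73 mm ahead of it and the grasp point (between the pads) lies 54 mm ahead of it; z points along the fingers, y is the direction in which the jaws open and shut (so a half turn about z gives the same grasp; the last joint's range is limited). The gripper opens to 85 mm and grips with 20 to 120 N. Pads are 22 mm wide; open, the fingers measure 114 mm over their backs; the gripper's body (76 mm by 85 mm) begins 54 mm behind the grasp point. The pads swing forward as they close: fully open they stand 13 mm farther back than shut.
Start: joints at [1.151, 0.477, 0.022, 1.555, -0.011, 1.109, -0.083], TCP at [0.207, -0.642, 0.304] pointing down, gripper open.
Joint ranges: [-2.96, 2.96], [-0.34, 2.1], [-1.41, 1.46], [0.24, 2.44], [-1.37, 4.51], [0.17, 1.92], [-2.96, 2.96]. Speed limits (rad/s): [2.39, 2.39, 3.14, 3.14, 3.14, 3.14, 3.14].

### API

Orientations are given as a rotation vector (axis times angle).
In Python, from bench import r gives the robot as it stands.
- The arm moves only by the shell command python3 -m handwheel 'ROWS' [FORCE]. ROWS is JSON, a list that holds one entry, the list of rows, each a list of 7 numbers: the shift along the world's x, y, z in m, then the turn, a rotation vector about the world's x, y, z in rad, then the finger opening in m, from 0 to 0.0854. A call has 1 to 10 rows; each row shifts and turns the commanded pose from where the row before left it; what a row does not reach is not made up. A row lasts 1/12 s, in which the tool goes at most 41.7 mm and 7.16 degrees, less where a joint would pass 70% of its speed; a pose out of reach is approached as far as the arm can. A call is refused whole if a number of a shift passes 0.0417 or a number of a turn 0.125, either way. A call with a gripper value outside its range is refused whole. The fingers move at their own pace and stop on an object; FORCE is the grip in N (left out, the last holds). Time passes only in rows, so rows that do not move let the fingers close. It gives the time, the measured TCP pose, the force and the opening at its end, in the units of the state.
- r.get_obs(): the state, without advancing time (a new reading comes with each control period).
- r.grab_frame(name): name is "side" or "top"; returns (picture, depth): 480x640x3 uint8, red, green, blue; 480x640 float32, m along the optical axis (not along the pixel's ray), 0 where there is no reading.
- r.get_calibration(name): a dict with "vertical_fov" (degrees; the focal length in pixels is half the picture's height over the tangent of half this angle, whatever the lens; pixels are square), "cx", "cy" (the principal point, pixels), "R" (3x3) and "t" (3): a world point X has camera coordinates R X + t. Camera axes: x right, y down, z forward; pixel columns grow to the right and rows downward; lengths in m; the calibration is good to about 2 mm. A picture is of the moment at which its call begins. get_calibration takes no time and is no camera call.
- r.hand_in(): hands the job in, once; it reports no verdict.
Trained networks look in the newest picture that a camera, given by its name, has taken for a name from the list of things; names that differ only in an ending like _2 or _b are one class to them, and where a whole thing is asked for, a point or a joint stands for the part that bears it (a point fixed in the world has none). Each returns a list of dicts, best first, with "p" (0 to 1); they miss things now and then, are a little off and sometimes report something else, mostly with a low value. They report only what shows in the picture. A call takes as long as a camera call. They do not tell look-alikes from the thing itself.
- r.masks_of(label, camera): "pixels" (480x640 bool, what is visible of it) and "at" ([column, row] in pixels, amid what is visible of it).
The state is a dict: "clock": time; "joints": joint angles; "qvel": joint speeds; "tau": joint torques, N m; "tcp_pos": TCP position; "orientation": TCP orientation; "contact_force": force on the tool from outside, world axes, zero at the start; "moment": the same for the moment, N m; "grip_width": finger opening in m.
Only numpy, scipy, OpenCV 4.12 (cv2) and the standard library are available. Lean on these libraries where they do the work, as an engineer would, in place of code of your own. Each camera call takes 0.05 s, during which the arm holds its last target.

### The job

Set the spirit level from the bench upright and lengthwise on the hinged aluminium shelf, let go of it, and see that the bubble lies off-centre. Then turn the shelf's black foot knob until the bubble rests wholly between the two lines with your hand off the level, and last press the level with the fingers firmly down onto the shelf (about 10 N), touching only the level, with the bubble still between the lines. Finish while still pressing, and leave everything else on the bench where it is.

Things in the scene. Friction and masses are not known exactly. Their poses are not given: they have to be found in the camera images.
- level_center (a point): Spirit level: loose aluminium bar 150 x 30 x 40 mm high, 0.25-0.4 kg, upright on the bench at the start. Point: its centre, 20 mm above its underside; x along its length, z up. The vial's 72 mm window is mid-top; flat solid tops 36 x 30 mm lie either side, centred 53 mm from the middle, flush with the bar's top. Grip across the 30 mm anywhere.
- bubble (a joint): The pale bubble in the yellow-green vial: metres from the vial's middle along the level's x, limits +-0.018. It runs to the higher end, 0.6 mm per milliradian of slope, and rests after about 1.5 s. It is 14 mm long and the two black lines are 20 mm apart: wholly between them within +-0.003.
- shelf_top (a point): Middle of the level's place, on the top face of the shelf (aluminium plate 110 x 300 x 8 mm, about 60 mm above the bench). y: along the shelf to its hinge, 100 mm off; x across; z out of the plate. Plate ends: 105 mm to +y, 195 mm to -y. The -y end lies on the levelling foot by its own weight and slopes up or down by 0.010-0.018 rad at the start.
- knob_grip (a point): Black knob of the levelling foot, on the shelf, 155 mm from shelf_top to -y: a bar 46 long, 14 wide, 32 mm high on a round base 42 mm across. Point: on its axis, 11 mm below the bar's top, 32 mm above the plate; x along the bar, z up. Clockwise from above raises the shelf end and knob 2.7 mm per rad (bubble: 6.3 mm per rad). 0.15 N m; stays as left. 0.9-1.7 rad either way needed.
- level: The same spirit level; origin at the centre of its underside, x along its length.
- stand: Steel hinge bracket, 130 x 70 x 60 mm, fixed to the bench, with the shelf, knob and foot that it carries. Origin on the bench below the shelf's middle; y along the shelf to the hinge (hinge axis 130 mm to +y, 56 mm up). A steel pad 10.5 or 17.5 mm thick stands under the foot, a spare one beside the shelf.
- cell_a: Bystander: upright round battery cell, 18 mm across, 65 mm high; origin under it.
- cell_b: Bystander: another such upright cell; origin under it.
- tape: Bystander: roll of amber tape lying flat, 84 mm across, 24 mm high; origin under it.
- driver: Bystander: screwdriver lying on the bench, 200 mm long; its x along it.
- mug: Bystander: white mug, 80 mm across, 90 mm high; origin under it.
- meter: Bystander: grey multimeter lying flat, 80 x 160 x 36 mm; origin under it.
- spool: Bystander: small spool of nickel strip lying flat, 70 mm across, 14 mm high; origin under it.
Things that resemble listed ones, but are neither listed nor needed, are in the scene too. Of the things that look like the level, take the one that is farthest to the robot's left at the start.

How it is judged:
On the way, in this order (a step that is already met when the one before it is completed fails the run):
1. the level stands on the shelf, let go, its bubble at rest off-centre (z of level_center in the frame of shelf_top between 0.014 and 0.026 m and x of level_center in the frame of shelf_top between -0.045 and 0.045 m and y of level_center in the frame of shelf_top between -0.07 and 0.07 m and angle between the x axis of level_center and the y axis of shelf_top, either way round below 0.3 rad and angle between level_center's own z axis and vertical below 0.12 rad and contact force between each of the fingers, the arm and level below 0.5 N and (value of joint bubble above 0.004 m or value of joint bubble below -0.004 m)), for 0.3 s.
2. the knob has been turned so that the bubble rests between the lines with the hand off the level (z of level_center in the frame of shelf_top between 0.014 and 0.026 m and x of level_center in the frame of shelf_top between -0.045 and 0.045 m and y of level_center in the frame of shelf_top between -0.07 and 0.07 m and angle between the x axis of level_center and the y axis of shelf_top, either way round below 0.3 rad and angle between level_center's own z axis and vertical below 0.12 rad and contact force between each of the fingers, the arm and level below 0.5 N and value of joint bubble between -0.003 and 0.003 m), for 0.5 s.
At the end, for the whole second after the job is handed in: Level upright and lengthwise on the shelf (within 0.3 rad; centre within 45 mm across, 70 mm along of the marked middle), bubble within 3 mm of the vial's middle, the fingers on the level with 3 to 25 N, the level (3-4 N heavy) on the shelf with over 6 N, shelf and knob untouched (z of level_center in the frame of shelf_top between 0.014 and 0.026 m and x of level_center in the frame of shelf_top between -0.045 and 0.045 m and y of level_center in the frame of shelf_top between -0.07 and 0.07 m and angle between the x axis of level_center and the y axis of shelf_top, either way round below 0.3 rad and angle between level_center's own z axis and vertical below 0.12 rad and value of joint bubble between -0.003 and 0.003 m and contact force between the fingers and level between 3 and 25 N and contact force between level and stand above 6 N and contact force between each of the fingers, the arm and stand below 0.5 N); the arm keeps its last pose, push and grip.
It fails at once if a bystander on the bench is pushed away or knocked over (distance of any of cell_a, cell_b, tape, driver, mug, meter, spool from where it was at the start of the episode above 0.03 m or angle between any of cell_a, cell_b, mug's own z axis and vertical above 0.6 rad).
It fails at once if the level is pressed or struck with more than 60 N against the shelf (contact force between level and stand above 60 N).
It also fails if it takes over 61 s, if anything falls off the work surface, if the arm or the gripper's body presses on something with over 40 N, if the wrist force passes 120 N, or if a joint passes its speed limit or range.

## Working session

There is one attempt and no reset: what is moved stays moved. The work goes in short steps, Python scripts to look and compute and a shell command to move; the robot and the scene stay as the last step left them, time stands still between calls to the robot, and variables do not carry over. Pictures are saved under pics/ and viewed, and the job is handed in when it is done.

```bash
ls; mkdir -p pics
cat > h.py <<'E'
import numpy as np, cv2
from bench import r
def shot(cam,name):
    im,d=r.grab_frame(cam); cv2.imwrite('pics/'+name+'.png',cv2.cvtColor(im,cv2.COLOR_RGB2BGR)); return im,d
def world(cam,u,v,d):
    c=r.get_calibration(cam); f=240/np.tan(np.radians(c['vertical_fov'])/2)
    u=np.asarray(u,float);v=np.asarray(v,float)
    p=np.stack([(u-c['cx'])/f*d,(v-c['cy'])/f*d,d],-1)
    return (p-np.array(c['t']))@np.array(c['R'])
def proj(cam,X):
    c=r.get_calibration(cam); f=240/np.tan(np.radians(c['vertical_fov'])/2)
    p=np.array(c['R'])@np.array(X)+np.array(c['t']); return f*p[0]/p[2]+c['cx'],f*p[1]/p[2]+c['cy']
E
python3 - <<'E'
from h import *
print(r.get_obs())
for c in('top','side'):
    im,d=shot(c,c+'0'); np.save('d_'+c,d); print(r.get_calibration(c))
    for l in ('level','stand','knob_grip','bubble','shelf_top','level_center'):
        for m in r.masks_of(l,c):
            px=m['pixels']; v,u=np.nonzero(px&(d>0)); 
            if len(v): print(c,l,round(m['p'],2),m['at'],len(v),world(c,u,v,d[v,u]).mean(0).round(3))
E
```

```text
pics
{'clock': 0.0, 'joints': array([ 1.15087703,  0.47778048,  0.02236335,  1.55646667, -0.0115055 ,
        1.10928261, -0.08310704]), 'qvel': array([ 0.00087755, -0.00045737, -0.001176  , -0.00117208,  0.00080256,
       -0.00049587,  0.00048538]), 'tau': array([ 8.35604369e-04, -5.96443033e+01,  1.60826359e+00, -2.81200451e+01,
        1.24420857e-02,  9.44914296e-03,  3.13648661e-05]), 'tcp_pos': array([ 0.20692447, -0.64201452,  0.30293278]), 'orientation': array([-3.10175117e+00, -4.87535431e-01,  6.56545437e-04]), 'contact_force': array([ 0.33364664, -0.48169115,  0.24188334]), 'moment': array([-0.06299789,  0.01734449, -0.03459838]), 'grip_width': 0.08494623426958614}
{'vertical_fov': 49.615076190192035, 'cx': 315.7802741480525, 'cy': 236.81877939195934, 'R': array([[ 0.00628859, -0.99996917,  0.0047028 ],
       [-0.99882141, -0.00650757, -0.04809826],
       [ 0.04812738, -0.00439478, -0.99883154]]), 't': array([-0.02740058,  0.56662325,  1.18046642])}
top level 0.74 [165.2, 256.6] 1114 [0.52  0.313 0.031]
top level 0.67 [206.2, 336.1] 1160 [0.342 0.224 0.03 ]
top stand 0.
[... 345 characters left out ...]
78606, 'cy': 237.6467258932059, 'R': array([[-0.72549936, -0.68820494, -0.00496321],
       [-0.45055794,  0.48040075, -0.75247104],
       [ 0.52023862, -0.54368105, -0.65860663]]), 't': array([0.41784863, 0.33396137, 0.54218877])}
side level 0.93 [334.9, 439.1] 2606 [0.343 0.227 0.035]
side stand 0.7 [341.7, 268.3] 7855 [ 0.528 -0.     0.063]
side stand 0.46 [204.1, 404.0] 2513 [0.509 0.318 0.034]
side knob_grip 0.67 [380.0, 217.7] 462 [ 0.54  -0.123  0.091]
side bubble 0.62 [198.8, 391.5] 39 [0.522 0.314 0.039]
side bubble 0.49 [336.1, 435.6] 33 [0.339 0.225 0.04 ]
side level_center 0.92 [333.2, 438.4] 2784 [0.345 0.226 0.034]
side level_center 0.87 [205.0, 402.2] 2405 [0.509 0.318 0.035]
```

View pics/top0.png

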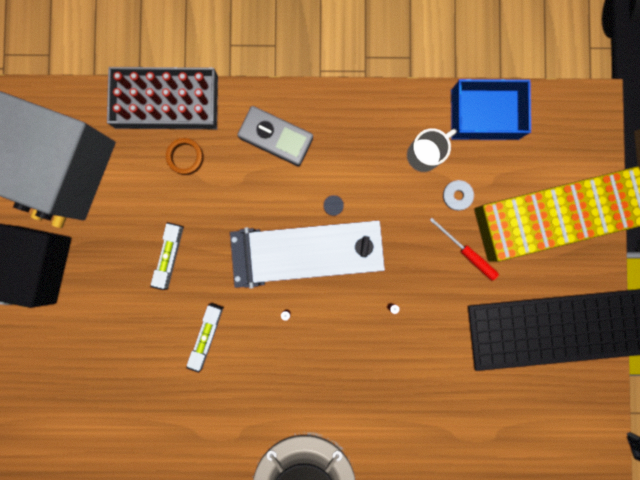

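View pics/side0.png

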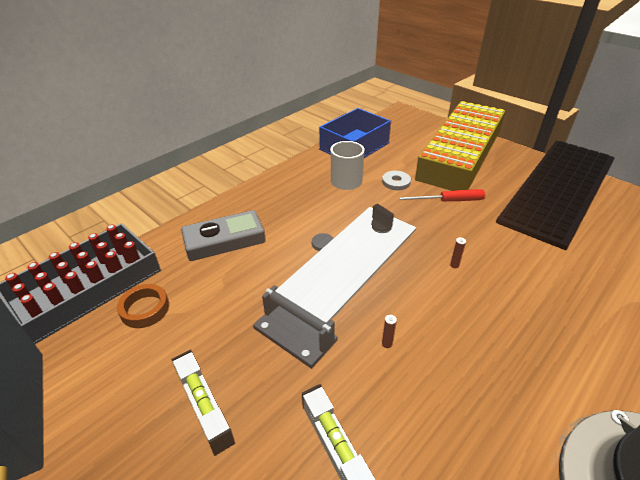

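Run:
```python
from h import *
im,_=r.grab_frame('top'); d=np.load('d_top.npy')
vv,uu=np.mgrid[0:480,0:640]; W=world('top',uu,vv,d); ok=d>0
def fit(M,name):
    v,u=np.nonzero(M); p=W[v,u]; c=np.ascontiguousarray(p[:,:2]*1000,dtype=np.float32)
    (cx,cy),(w,h),a=cv2.minAreaRect(c); e,V=np.linalg.eigh(np.cov(p[:,:2].T)); ax=V[:,1]
    print(name,len(v),'rect',cx,cy,w,h,a,'mean',p.mean(0).round(4),'axis deg',np.degrees(np.arctan2(ax[1],ax[0])).round(1),'z med',np.median(p[:,2]).round(4))
for m in r.masks_of('level','top'):
    fit(m['pixels']&ok&(W[...,2]>0.033),'level %s'%m['at'])
    fit(m['pixels']&ok,'levelall')
m=r.masks_of('stand','top')[0]['pixels']
reg=np.zeros_like(m);reg[210:290,225:395]=1
sh=reg&ok&(W[...,2]>.05)&(W[...,2]<.072)&(uu>248)&(im.min(-1)>140); fit(sh,'shelf')
p=W[sh]; A=np.c_[p[:,:2],np.ones(len(p))]; print('plane',np.linalg.lstsq(A,p[:,2],rcond=None)[0])
for t in(.08,.09,.095): fit(reg&ok&(W[...,2]>t)&(uu>340),'knob>%g'%t)
for n,(a,b,c,e) in dict(boxL=(220,310,0,80),boxU=(90,230,0,120)).items():
    w=W[a:b,c:e].reshape(-1,3); w=w[(w[:,2]>.05)]; print(n,w.min(0).round(3),w.max(0).round(3))
for l in ('cell_a','tape','mug','meter','spool','driver'):
    for m in r.masks_of(l,'top'):
        q=W[m['pixels']&ok]; print(l,round(m['p'],2),m['at'],q.mean(0).round(3),q[:,2].max().round(3))
big=cv2.resize(im[225:270,340:390],None,fx=10,fy=10,interpolation=cv2.INTER_CUBIC); cv2.imwrite('pics/knob0.png',big[...,::-1])
```

```text
level [163.3, 254.7] 673 rect 521.830810546875 315.32440185546875 31.14828872680664 150.37686157226562 77.26979064941406 mean [0.5215 0.315  0.038 ] axis deg 167.1 z med 0.0381
levelall 1090 rect 521.8614501953125 315.30877685546875 31.82664680480957 150.43991088867188 76.96379852294922 mean [0.5213 0.3119 0.0312] axis deg 166.8 z med 0.0358
level [202.8, 339.0] 711 rect 339.60406494140625 226.21531677246094 30.706562042236328 151.8649139404297 71.52262115478516 mean [0.3391 0.2263 0.0381] axis deg 161.4 z med 0.0381
levelall 1095 rect 338.52239990234375 231.06524658203125 39.41267776489258 157.0025177001953 71.4369888305664 mean [0.3383 0.2254 0.0313] axis deg 161.3 z med 0.0362
shelf 6211 rect 527.8167724609375 -20.976150512695312 120.84049987792969 296.944580078125 5.7795729637146 mean [ 0.5327 -0.0185  0.0607] axis deg 95.8 z med 0.0607
plane [-0.00017466 -0.01438784  0.06054367]
knob>0.08 154 rect 544.1489868164062 -127.5255126953125 13.955888748168945 45.246307373046875 83.43805694580078 mean [ 0.5435 -0.1266  0.1033] axis deg 172.9 z med 0.1047
knob>0.09 148 rect 544.1489868164062 -127.5255126953125 13.955888748168945 45.246307373046875 83.43805694580078 mean [ 0.5438 -0.1268  0.1041] axis deg 173.4 z med 0.1049
knob>0.095 143 rect 544.1834716796875 -127.47331237792969 13.863004684448242 45.2371711730957 83.7854232788086 mean [ 0.5438 -0.1271  0.1045] axis deg 173.4 z med 0.105
boxL [ 0.409 -0.019  0.05 ] [0.599 0.662 1.206]
boxU [ 0.509 -0.019  0.05 ] [0.891 0.66  1.206]
cell_a 0.54 [286.7, 310.7] [0.396 0.042 0.054] 0.07
tape 0.93 [186.1, 143.0] [0.753 0.282 0.017] 0.029
mug 0.81 [427.0, 149.2] [ 0.767 -0.281  0.038] 0.094
meter 0.81 [272.9, 134.3] [0.796 0.071 0.034] 0.048
driver 0.89 [476.5, 263.5] [ 0.514 -0.392  0.021] 0.031
driver 0.36 [163.7, 254.6] [0.521 0.312 0.03 ] 0.045
```

View pics/knob0.png

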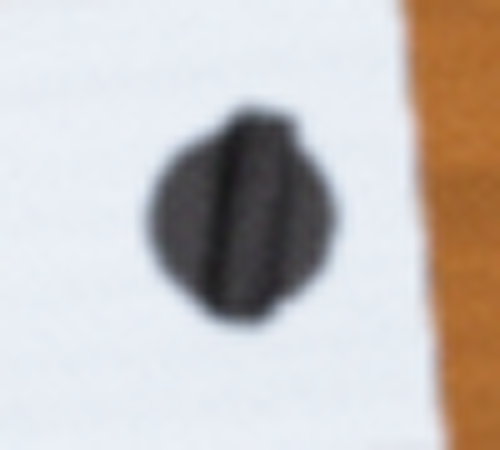

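```bash
python3 -m handwheel '[[[0.026,0.0285,0,0,0,0.093,0.085],[0.026,0.0285,0,0,0,0.093,0.085],[0.026,0.0285,0,0,0,0.093,0.085],[0.026,0.0285,0,0,0,0.093,0.085],[0.026,0.0285,0,0,0,0.093,0.085],[0.026,0.0285,0,0,0,0.093,0.085],[0.026,0.0285,0,0,0,0.093,0.085],[0.026,0.0285,0,0,0,0.093,0.085],[0.026,0.0285,0,0,0,0.093,0.085],[0.026,0.0285,0,0,0,0.093,0.085]]]'
cat >> h.py <<'E'
from scipy.spatial.transform import Rotation as Ro
def st():
    o=r.get_obs(); R=Ro.from_rotvec(o['orientation']).as_matrix()
    print('t%.2f'%o['clock'],'tcp',o['tcp_pos'].round(4),'yaw_y deg %.2f'%np.degrees(np.arctan2(R[1,1],R[0,1])),'z',R[:,2].round(4),'F',o['contact_force'].round(2),'M',o['moment'].round(2),'w %.4f'%o['grip_width'],'j7 %.2f'%o['joints'][6])
    return o
E
python3 -c "from h import *;st()"
```

```text
clock: 1.98
tcp_pos: [0.468, -0.356, 0.3042]
orientation: [2.551, 1.833, 0.0]
contact_force: [1.2, -0.6, -0.1]
grip_width: 0.0849
t1.98 tcp [ 0.468  -0.356   0.3042] yaw_y deg -18.61 z [ 4.e-04 -5.e-04 -1.e+00] F [ 1.22 -0.56 -0.12] M [-0.06 -0.01  0.01] w 0.0849 j7 0.12
```

```bash
python3 -m handwheel '[[[0.003,0.0373,0,0,0,0.0926,0.085],[0.003,0.0373,0,0,0,0.0926,0.085],[0.003,0.0373,0,0,0,0.0926,0.085],[0.003,0.0373,0,0,0,0.0926,0.085],[0.003,0.0373,0,0,0,0.0926,0.085],[0.003,0.0373,0,0,0,0.0926,0.085],[0.003,0.0373,0,0,0,0.0926,0.085],[0.003,0.0373,0,0,0,0.0926,0.085],[0.003,0.0373,0,0,0,0.0926,0.085],[0.003,0.0373,0,0,0,0.0926,0.085]]]' >/dev/null
python3 -m handwheel '[[[0.003,0.0373,0,0,0,0.0926,0.085],[0.003,0.0373,0,0,0,0.0926,0.085],[0.003,0.0373,0,0,0,0.0926,0.085],[0.003,0.0373,0,0,0,0.0926,0.085],[0.003,0.0373,0,0,0,0.0926,0.085],[0.003,0.0373,0,0,0,0.0926,0.085],[0.003,0.0373,-0.01,0,0,0.0926,0.085],[0.003,0.0373,-0.01,0,0,0.0926,0.085],[0,0,-0.01,0,0,0,0.085]]]' >/dev/null; python3 -c "from h import *;st()"
```

```text
t3.57 tcp [0.5192 0.3222 0.2743] yaw_y deg 77.36 z [ 0.      0.0072 -1.    ] F [-0.7  -0.19  0.3 ] M [0.07 0.03 0.02] w 0.0847 j7 0.34
```

```bash
python3 -m handwheel '[[[0.0026,-0.0069,-0.035,0,0,-0.008,0.085],[0,0,-0.035,0,0,0,0.085],[0,0,-0.035,0,0,0,0.085],[0,0,-0.035,0,0,0,0.085],[0,0,0,0,0,0,0.085]]]' >/dev/null
python3 - <<'E'
from h import *
st(); shot('side','s1')
E
```

```text
t3.98 tcp [0.5209 0.3038 0.1274] yaw_y deg 76.16 z [-0.009  -0.0063 -0.9999] F [-0.46 -0.54 -0.4 ] M [-0.07  0.05  0.01] w 0.0850 j7 0.22
```

View pics/s1.png

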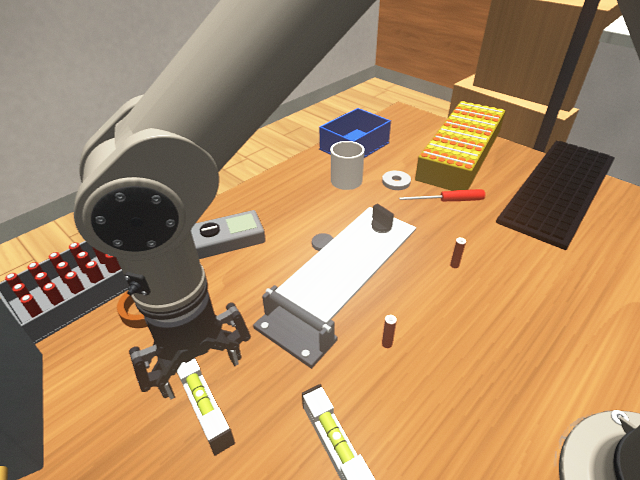

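```bash
python3 -m handwheel '[[[0,0,0,0,0,0,0.085],[0,0,0,0,0,0,0.085]]]' >/dev/null; python3 -c "from h import *;st()"
```

```text
t4.20 tcp [0.5248 0.3081 0.1365] yaw_y deg 76.18 z [ 0.003   0.0023 -1.    ] F [-0.6  -0.18  0.78] M [0.05 0.02 0.05] w 0.0855 j7 0.23
```

```bash
python3 -m handwheel '[[[-0.0025,0.0073,-0.02,0,0,0.012,0.085],[0,0,-0.018,0,0,0,0.085],[0,0,-0.0165,0,0,0,0.085],[0,0,0,0,0,0,0.085],[0,0,0,0,0,0,0.085],[0,0,0,0,0,0,0.085]]]' >/dev/null; python3 -c "from h import *;st()"
```

```text
t4.70 tcp [0.5219 0.3147 0.0808] yaw_y deg 76.86 z [ 0.0015  0.001  -1.    ] F [ 0.25 -0.87  1.01] M [ 0.   -0.02 -0.  ] w 0.0849 j7 0.17
```

Well centred. Close.

```bash
python3 -m handwheel '[[[0,0,0,0,0,0,0.02],[0,0,0,0,0,0,0.02],[0,0,0,0,0,0,0.02],[0,0,0,0,0,0,0.02],[0,0,0,0,0,0,0.02],[0,0,0,0,0,0,0.02],[0,0,0,0,0,0,0.02],[0,0,0,0,0,0,0.02]]]' 45 ; python3 -c "from h import *;st()"
```

```text
clock: 5.37
tcp_pos: [0.5215, 0.3149, 0.08]
orientation: [0.359, 3.12, 0.002]
contact_force: [0.6, 1.2, 4.4]
grip_width: 0.0291
t5.37 tcp [0.5215 0.3149 0.08  ] yaw_y deg 76.88 z [ 0.001  0.001 -1.   ] F [0.59 1.17 4.42] M [ 0.11 -0.    0.01] w 0.0291 j7 0.17
```

```bash
python3 -m handwheel '[[[0,0,0.02,0,0,0,0.02],[0,0,0.035,0,0,0,0.02],[0,0,0.035,0,0,0,0.02],[0,0,0.03,0,0,0,0.02],[0,0,0,0,0,0,0.02]]]' >/dev/null; python3 -c "from h import *;st()"
python3 -m handwheel '[[[0.0005,-0.0232,0,0,0,-0.1034,0.02],[0.0005,-0.0232,0,0,0,-0.1034,0.02],[0.0005,-0.0232,0,0,0,-0.1034,0.02],[0.0005,-0.0232,0,0,0,-0.1034,0.02],[0.0005,-0.0232,0,0,0,-0.1034,0.02],[0.0005,-0.0232,0,0,0,-0.1034,0.02],[0.0005,-0.0232,0,0,0,-0.1034,0.02],[0.0005,-0.0232,0,0,0,-0.1034,0.02],[0.0005,-0.0232,0,0,0,-0.1034,0.02]]]' >/dev/null
python3 -m handwheel '[[[0.0005,-0.0232,0,0,0,-0.1034,0.02],[0.0005,-0.0232,0,0,0,-0.1034,0.02],[0.0005,-0.0232,0,0,0,-0.1034,0.02],[0,0,0,0,0,0,0.02],[0,0,0,0,0,0,0.02]]]' >/dev/null
python3 - <<'E'
from h import *
st(); shot('side','s2')
E
```

```text
t5.78 tcp [0.5228 0.3161 0.2048] yaw_y deg 76.87 z [ 0.0064  0.0041 -1.    ] F [ 1.37  1.98 -2.37] M [ 0.15 -0.08  0.  ] w 0.0296 j7 0.28
t6.95 tcp [0.5261 0.0337 0.198 ] yaw_y deg 5.61 z [-0.0029 -0.0015 -1.    ] F [ 0.    1.7  -3.13] M [0.08 0.05 0.02] w 0.0296 j7 -0.32
```

View pics/s2.png

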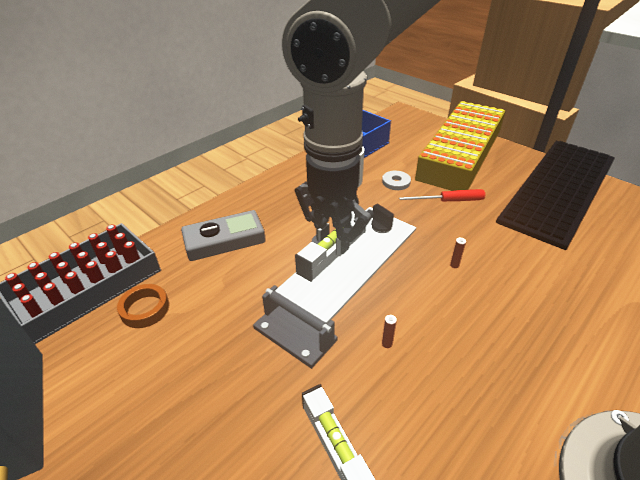

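```bash
python3 -m handwheel '[[[0.0014,0.003,-0.025,0,0,0.003,0.02],[0,0,-0.02,0,0,0,0.02],[0,0,-0.005,0,0,0,0.02],[0,0,0,0,0,0,0.02],[0,0,0,0,0,0,0.02]]]' >/dev/null; python3 -c "from h import *;st()"
python3 -m handwheel '[[[0,0,-0.0015,0,0,0,0.02],[0,0,-0.0015,0,0,0,0.02],[0,0,-0.0015,0,0,0,0.02],[0,0,0,0,0,0,0.02]]]' >/dev/null; python3 -c "from h import *;st()"
```

```text
t7.42 tcp [0.5285 0.0397 0.1495] yaw_y deg 6.05 z [-7.e-04  4.e-04 -1.e+00] F [ 0.13  1.19 -2.46] M [-0.03 -0.05  0.  ] w 0.0290 j7 -0.38
t7.75 tcp [0.5287 0.0389 0.1452] yaw_y deg 5.95 z [ 5.e-04 -0.e+00 -1.e+00] F [ 0.59 -0.6  -3.14] M [ 0.02 -0.   -0.02] w 0.0293 j7 -0.38
```

```bash
python3 -m handwheel '[[[0,0,-0.001,0,0,0,0.02],[0,0,-0.001,0,0,0,0.02],[0,0,0,0,0,0,0.02]]]' >/dev/null; python3 -c "from h import *;st()"
python3 -m handwheel '[[[0,0,-0.001,0,0,0,0.02],[0,0,0,0,0,0,0.02]]]' >/dev/null; python3 -c "from h import *;st()"
```

```text
t8.00 tcp [0.5285 0.0389 0.1428] yaw_y deg 5.95 z [-0. -0. -1.] F [-0.82  0.01 -3.61] M [-0.01  0.04 -0.01] w 0.0294 j7 -0.38
t8.17 tcp [0.5287 0.039  0.1421] yaw_y deg 5.96 z [ 2.e-04 -1.e-04 -1.e+00] F [ 0.13 -0.23 -0.88] M [-0.13  0.19 -0.02] w 0.0294 j7 -0.38
```

```bash
python3 -m handwheel '[[[0,0,-0.0005,0,0,0,0.02],[0,0,0,0,0,0,0.05],[0,0,0,0,0,0,0.06],[0,0,0,0,0,0,0.06],[0,0,0,0,0,0,0.06],[0,0,0,0,0,0,0.06]]]' >/dev/null; python3 -c "from h import *;st()"
```

```text
t8.67 tcp [0.5287 0.0389 0.1415] yaw_y deg 5.96 z [ 3.e-04  1.e-04 -1.e+00] F [-0.22  0.29 -0.78] M [-0.01 -0.03 -0.01] w 0.0604 j7 -0.38
```

```bash
python3 -m handwheel '[[[0,0,0.02,0,0,0,0.06],[0,0,0.035,0,0,0,0.06],[0.002,-0.02,0.035,0,0,0,0.06],[0.003,-0.035,0,0,0,0,0.06],[0.003,-0.035,0,0,0,0,0.06],[0.003,-0.035,0,0,0,0,0.06],[0.003,-0.035,0,0,0,0,0.06],[0.0014,-0.0065,0,0,0,0,0.06],[0,0,0,0,0,0,0.06],[0,0,0,0,0,0,0.06]]]' >/dev/null
cat >> h.py <<'E'
def bub(tag,box=None):
    im,d=shot('side','x')
    m=r.masks_of('level','side'); b=r.masks_of('bubble','side')
    print([(round(x['p'],2),x['at']) for x in m],[(round(x['p'],2),x['at']) for x in b])
    u0,v0,u1,v1=box or (260,200,360,290)
    big=cv2.resize(im[v0:v1,u0:u1],None,fx=7,fy=7,interpolation=cv2.INTER_CUBIC)[:600,:800]; cv2.imwrite('pics/%s.png'%tag,big[...,::-1])
E
python3 - <<'E'
from h import *
st(); bub('b1'); shot('side','s3'); shot('top','t3')
E
```

```text
t9.50 tcp [ 0.5439 -0.1272  0.2313] yaw_y deg 5.92 z [-2.e-04  7.e-04 -1.e+00] F [0.5  0.45 0.64] M [ 0.03  0.03 -0.02] w 0.0604 j7 0.02
[(0.94, [328.7, 270.9]), (0.91, [331.4, 438.7]), (0.15, [351.8, 264.8])] [(0.68, [140.0, 313.4]), (0.38, [334.5, 433.0])]
```

View pics/b1.png

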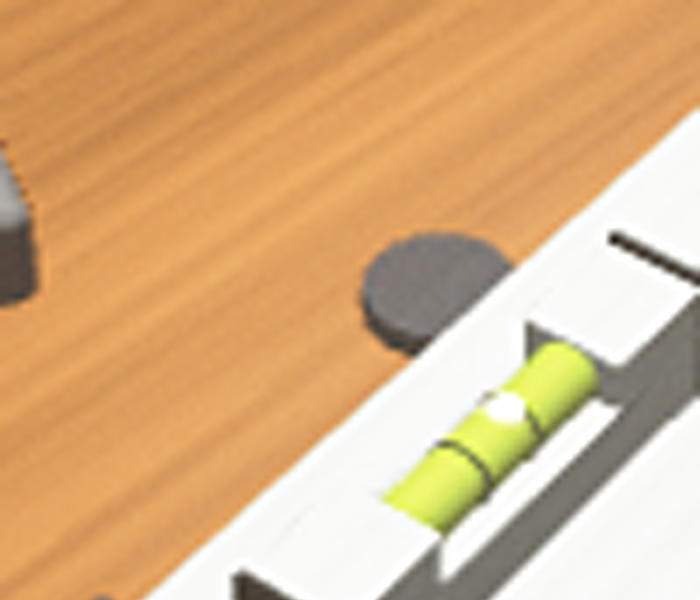

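View pics/t3.png

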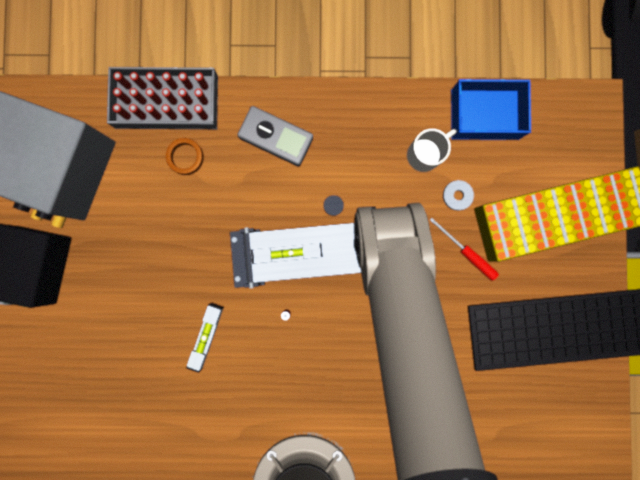

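View pics/s3.png

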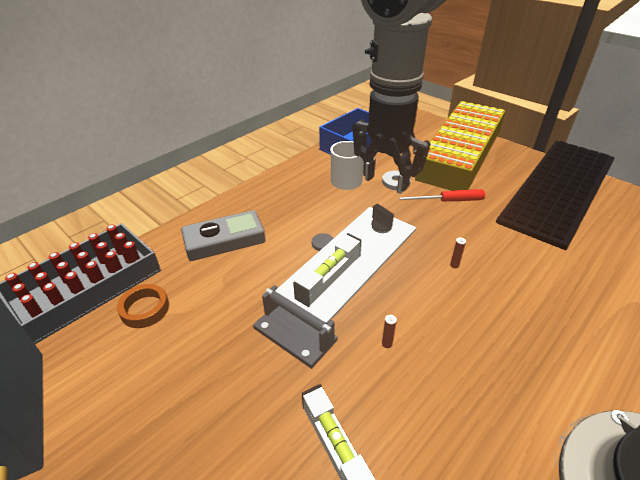

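```bash
python3 -m handwheel '[[[0,0,-0.004,0,0,-0.1118,0.06],[0,0,-0.004,0,0,-0.1118,0.06],[0,0,-0.004,0,0,-0.1118,0.06],[0,0,-0.004,0,0,-0.1118,0.06],[0,0,-0.004,0,0,-0.1118,0.06],[0,0,-0.004,0,0,-0.1118,0.06],[0,0,-0.004,0,0,-0.1118,0.06],[0,0,0,0,0,-0.1118,0.06],[0,0,0,0,0,-0.1118,0.06],[0,0,0,0,0,-0.1118,0.06]]]' >/dev/null
python3 -m handwheel '[[[0,0,0,0,0,-0.1118,0.06],[0,0,0,0,0,-0.1118,0.06],[0,0,0,0,0,-0.1118,0.06],[0,0,0,0,0,-0.1118,0.06],[0,0,0,0,0,-0.1118,0.06],[0,0,0,0,0,-0.1118,0.06],[0,0,0,0,0,0,0.06],[0,0,0,0,0,0,0.06],[0,0,0,0,0,0,0.06]]]' >/dev/null
python3 - <<'E'
from h import *
st(); bub('b2'); shot('side','s4')
E
```

```text
t11.33 tcp [ 0.544  -0.127   0.2034] yaw_y deg -96.29 z [ 0.e+00  1.e-04 -1.e+00] F [ 0.3  -0.02 -0.32] M [ 0.03 -0.02 -0.03] w 0.0600 j7 -1.59
[(0.81, [333.3, 438.4]), (0.67, [328.5, 273.0])] []
```

View pics/b2.png

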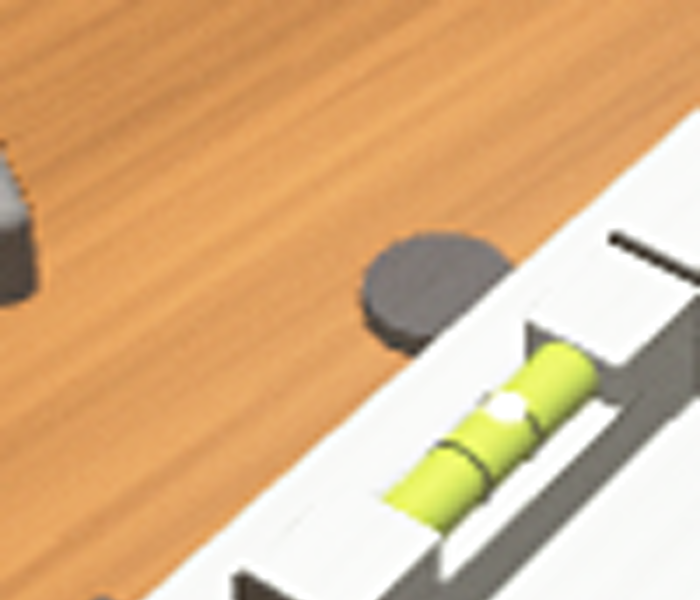

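View pics/s4.png

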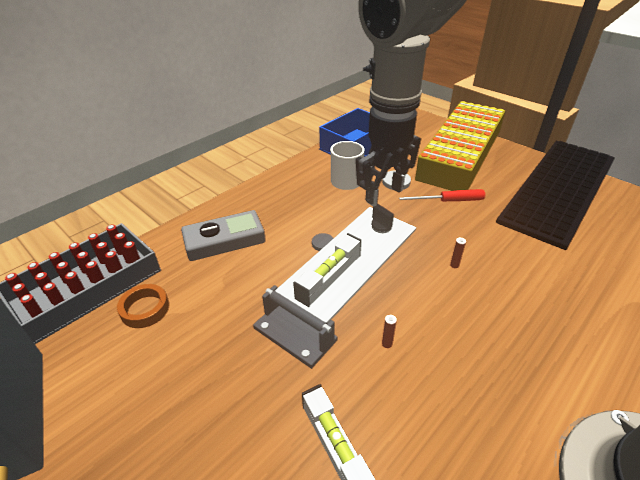

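```bash
python3 - <<'E'
from h import *
c=np.array([0.5287,.0389,.1]);a=np.array([-.101,.995,-.0144])
for s in(-.01,-.0085,0,.01):
    u,v=proj('side',c+s*a); print(s,(u-260)*7,(v-200)*7)
E
python3 -m handwheel '[[[0,0,-0.02,0,0,-0.005,0.06],[0,0,-0.02,0,0,0,0.06],[0,0,-0.01,0,0,0,0.06],[0,0,0,0,0,0,0.06],[0,0,0,0,0,0,0.06]]]' ; python3 -c "from h import *;st()"
```

```text
-0.01 503.49119887843835 403.38635509452746
-0.0085 499.76180533310617 406.8687358879981
0 478.4595558371293 426.76005162092025
0.01 453.02428840033826 450.51063887378587
clock: 11.95
tcp_pos: [0.5438, -0.1276, 0.1532]
orientation: [-3.136, 0.187, 0.002]
contact_force: [-0.6, -0.1, -0.9]
grip_width: 0.0601
t11.95 tcp [ 0.5438 -0.1276  0.1532] yaw_y deg -96.81 z [-1.1e-03  2.0e-04 -1.0e+00] F [-0.6  -0.09 -0.94] M [ 0.03 -0.05  0.01] w 0.0601 j7 -1.60
```

```bash
python3 -m handwheel '[[[0,0,0,0,0,0,0.004],[0,0,0,0,0,0,0.004],[0,0,0,0,0,0,0.004],[0,0,0,0,0,0,0.004],[0,0,0,0,0,0,0.004],[0,0,0,0,0,0,0.004],[0,0,0,0,0,0,0.004],[0,0,0,0,0,0,0.004]]]' 60 >/dev/null; python3 -c "from h import *;st()"
```

```text
t12.62 tcp [ 0.5444 -0.1283  0.1542] yaw_y deg -96.84 z [ 1.3e-03 -9.0e-04 -1.0e+00] F [-0.61 -2.25  5.75] M [-0.54  0.28  0.04] w 0.0129 j7 -1.60
```

```bash
python3 -m handwheel '[[[0,0,-0.00025,0,0,0.095,0.004],[0,0,-0.00025,0,0,0.095,0.004],[0,0,-0.00025,0,0,0.095,0.004],[0,0,-0.00025,0,0,0.095,0.004],[0,0,-0.00025,0,0,0.095,0.004],[0,0,-0.00025,0,0,0.095,0.004],[0,0,-0.00025,0,0,0.095,0.004]]]'; python3 -c "from h import *;st()"
python3 -m handwheel '[[[0,0,-0.00025,0,0,0.095,0.004],[0,0,-0.00025,0,0,0.095,0.004],[0,0,-0.00025,0,0,0.095,0.004],[0,0,-0.00025,0,0,0.095,0.004],[0,0,-0.00025,0,0,0.095,0.004],[0,0,0,0,0,0,0.004],[0,0,0,0,0,0,0.004]]]' >/dev/null
python3 - <<'E'
from h import *
st(); bub('b3')
E
```

```text
clock: 13.2
tcp_pos: [0.5442, -0.1281, 0.1525]
orientation: [3.023, 0.852, 0.001]
contact_force: [-1.6, -2.6, 6.3]
grip_width: 0.013
t13.20 tcp [ 0.5442 -0.1281  0.1525] yaw_y deg -58.50 z [ 8.e-04 -7.e-04 -1.e+00] F [-1.63 -2.58  6.34] M [-0.32  0.51 -0.08] w 0.0130 j7 -1.04
t13.78 tcp [ 0.544  -0.1281  0.1511] yaw_y deg -31.50 z [ 2.e-04 -6.e-04 -1.e+00] F [-2.33 -1.35  7.37] M [-0.33  0.64  0.12] w 0.0129 j7 -0.64
[(0.68, [327.6, 271.7])] [(0.61, [335.5, 434.5])]
```

View pics/b3.png

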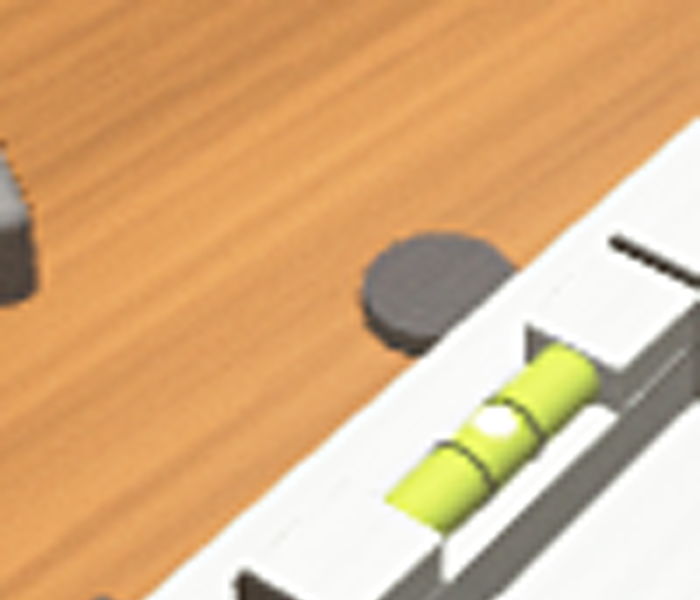

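```bash
python3 -m handwheel '[[[0,0,0,0,0,0,0.004],[0,0,0,0,0,0,0.004],[0,0,0,0,0,0,0.004],[0,0,0,0,0,0,0.004],[0,0,0,0,0,0,0.004],[0,0,0,0,0,0,0.004],[0,0,0,0,0,0,0.004],[0,0,0,0,0,0,0.004],[0,0,0,0,0,0,0.004],[0,0,0,0,0,0,0.004]]]' >/dev/null;python3 -m handwheel '[[[0,0,0,0,0,0,0.004],[0,0,0,0,0,0,0.004],[0,0,0,0,0,0,0.004],[0,0,0,0,0,0,0.004]]]' >/dev/null
python3 - <<'E'
from h import *
st(); bub('b4')
E
```

```text
t15.10 tcp [ 0.544  -0.1281  0.1511] yaw_y deg -31.52 z [ 2.e-04 -9.e-04 -1.e+00] F [-1.99 -1.37  7.53] M [-0.4   0.63  0.11] w 0.0128 j7 -0.64
[(0.9, [333.2, 436.5]), (0.82, [328.6, 269.7])] [(0.63, [334.4, 435.8]), (0.39, [457.9, 255.9]), (0.15, [378.8, 223.1])]
```

View pics/b4.png

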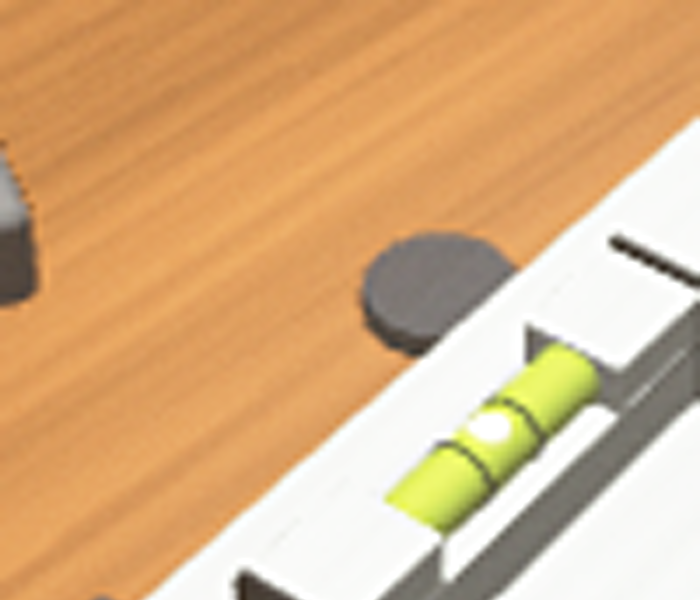

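Run:
```python
from h import *
im=cv2.imread('pics/x.png')[240:285,305:355]
cv2.imwrite('pics/z4.png',cv2.resize(im,None,fx=13,fy=13,interpolation=cv2.INTER_CUBIC))
b=im.astype(int); w=(b.min(-1)>150)
# vial mask: yellow
hsv=cv2.cvtColor(im,cv2.COLOR_BGR2HSV); y=(hsv[...,0]>28)&(hsv[...,0]<45)&(hsv[...,1]>110)
v,u=np.nonzero(y); print(u.min(),u.max(),v.min(),v.max(),u.mean()+305,v.mean()+240)
```

```text
10 39 9 35 330.62172284644197 262.46067415730334
```

View pics/z4.png

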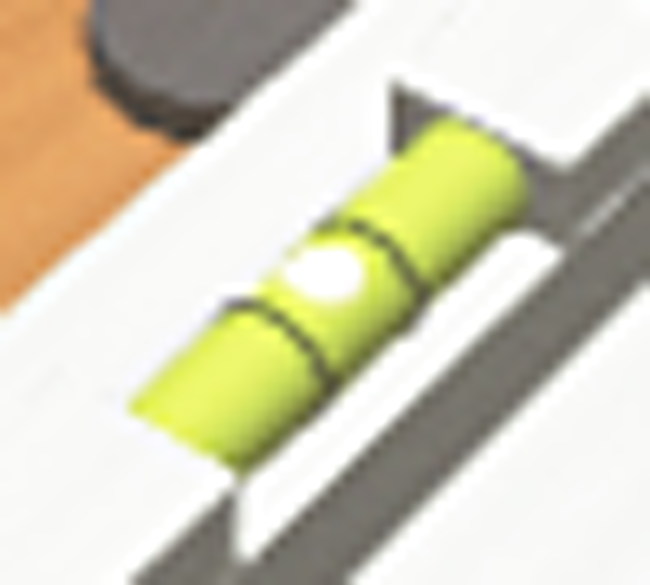

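```bash
python3 -m handwheel '[[[0,0,0,0,0,0,0.02],[0,0,0,0,0,0,0.045],[0,0,0,0,0,0,0.06],[0,0,0,0,0,0,0.06],[0,0,0.02,0,0,0,0.06],[0,0,0.035,0,0,0,0.06],[0,0,0.03,0,0,0,0.06],[0,0,0,0,0,0,0.01],[0,0,0,0,0,0,0.0],[0,0,0,0,0,0,0.0]]]' >/dev/null;python3 -m handwheel '[[[0,0,0,0,0,0,0],[0,0,0,0,0,0,0],[0,0,0,0,0,0,0.0],[0,0,0,0,0,0,0.0],[0,0,0,0,0,0,0.0],[0,0,0,0,0,0,0.0],[0,0,0,0,0,0,0.0],[0,0,0,0,0,0,0.0],[0,0,0,0,0,0,0.0],[0,0,0,0,0,0,0.0]]]' >/dev/null
python3 - <<'E'
from h import *
st(); bub('b5')
im=cv2.imread('pics/x.png')[240:285,305:355]
cv2.imwrite('pics/z5.png',cv2.resize(im,None,fx=13,fy=13,interpolation=cv2.INTER_CUBIC))
im,d=shot('top','t5'); vv,uu=np.mgrid[0:480,0:640]; W=world('top',uu,vv,d)
for m in r.masks_of('level','top'):
    k=m['pixels']&(d>0)&(W[...,2]>.09); 
    if k.sum()>50: print(m['p'],cv2.minAreaRect(np.float32(W[k][:,:2]*1000)),np.median(W[k][:,2]))
cv2.imwrite('pics/zt5.png',cv2.resize(im[225:275,240:330,::-1],None,fx=8,fy=8,interpolation=cv2.INTER_CUBIC))
E
```

```text
t16.92 tcp [ 0.544  -0.1276  0.2354] yaw_y deg -31.50 z [ 1.e-04 -1.e-04 -1.e+00] F [0.15 0.07 0.33] M [-0.   -0.03  0.02] w 0.0002 j7 -0.59
[(0.89, [328.3, 269.4]), (0.62, [334.5, 437.3]), (0.43, [352.5, 265.0])] [(0.72, [398.0, 185.7])]
0.94 ((528.7515258789062, 38.80579376220703), (29.97468376159668, 150.51028442382812), 5.952214241027832) 0.0982498986204629
```

View pics/z5.png

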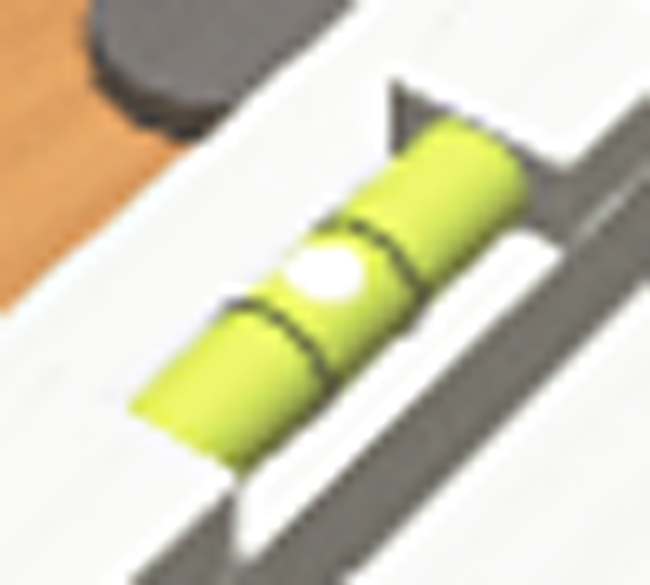

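View pics/zt5.png

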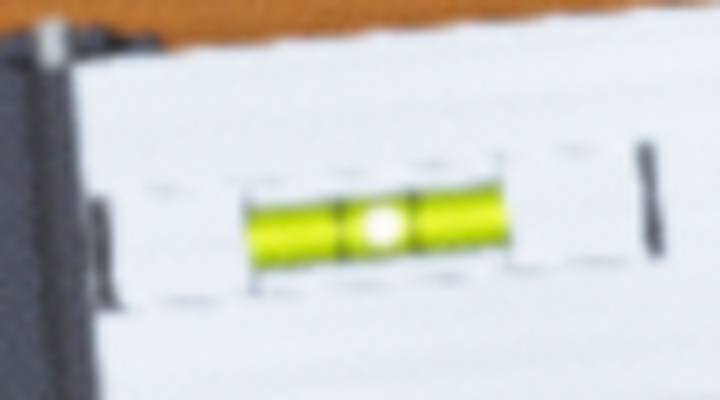

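```bash
python3 -m handwheel '[[[-0.0011,0.0126,0,0,0,-0.102,0],[-0.0011,0.0126,0,0,0,-0.102,0],[-0.0011,0.0126,0,0,0,-0.102,0],[-0.0011,0.0126,0,0,0,-0.102,0],[-0.0011,0.0126,0,0,0,-0.102,0],[-0.0011,0.0126,-0.01,0,0,-0.102,0],[-0.0011,0.0126,-0.01,0,0,-0.102,0],[-0.0011,0.0126,-0.01,0,0,-0.102,0],[-0.0011,0.0126,-0.01,0,0,-0.102,0]]]' 60 >/dev/null;python3 -m handwheel '[[[0,0,-0.007,0,0,0,0],[0,0,0,0,0,0,0],[0,0,0,0,0,0,0],[0,0,0,0,0,0,0]]]' >/dev/null;  python3 - <<'E'
from h import *
st(); bub('b6'); shot('side','s6')
E
```

```text
t18.25 tcp [ 0.5345 -0.0153  0.1888] yaw_y deg -84.06 z [ 7.e-04 -4.e-04 -1.e+00] F [0.17 0.62 0.38] M [ 0.06 -0.02 -0.02] w -0.0000 j7 -1.66
[(0.72, [328.3, 274.7]), (0.49, [457.6, 255.6])] [(0.4, [333.8, 436.1])]
```

View pics/s6.png

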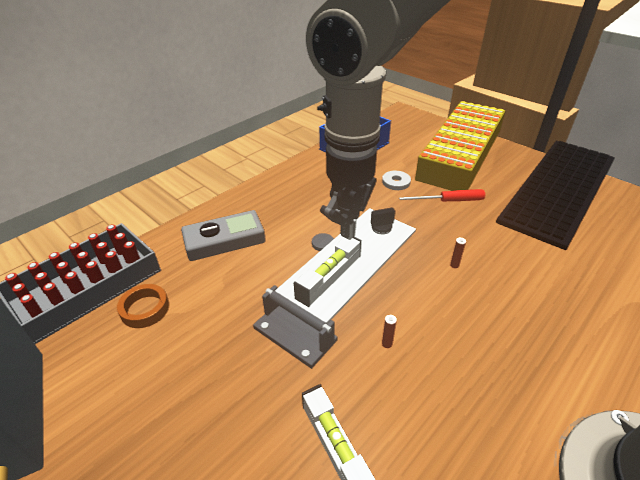

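View pics/b6.png

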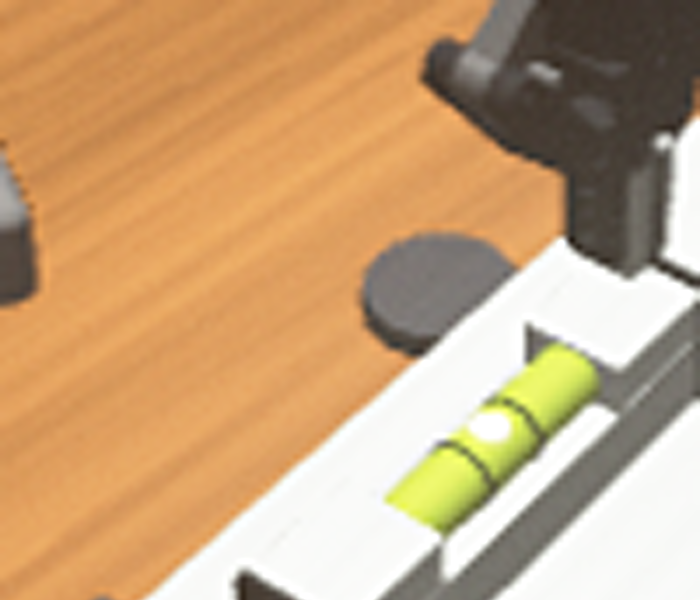

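```bash
python3 -m handwheel '[[[0,0.001,-0.006,0,0,0,0],[0,0,-0.005,0,0,0,0],[0,0,0,0,0,0,0],[0,0,-0.001,0,0,0,0],[0,0,-0.001,0,0,0,0],[0,0,0,0,0,0,0],[0,0,0,0,0,0,0]]]' >/dev/null; python3 -c "from h import *;st()"
```

```text
t19.03 tcp [ 0.5341 -0.0131  0.1754] yaw_y deg -84.10 z [ 1.e-04  0.e+00 -1.e+00] F [1.   0.41 0.47] M [ 0.05  0.02 -0.  ] w 0.0001 j7 -1.67
```

```bash
for i in 1 2; do python3 -m handwheel '[[[0,0,-0.0006,0,0,0,0],[0,0,0,0,0,0,0],[0,0,0,0,0,0,0]]]' >/dev/null; python3 -c "from h import *;st()";done
```

```text
t19.28 tcp [ 0.5341 -0.0131  0.1749] yaw_y deg -84.10 z [ 1.e-04 -0.e+00 -1.e+00] F [-0.67  1.06  0.1 ] M [-0.01 -0.    0.  ] w 0.0001 j7 -1.67
t19.53 tcp [ 0.5341 -0.0132  0.1742] yaw_y deg -84.10 z [ 0. -0. -1.] F [-0.69 -0.26  0.3 ] M [-0.02  0.03  0.06] w -0.0000 j7 -1.67
```

```bash
python3 -m handwheel '[[[0,0,-0.0006,0,0,0,0],[0,0,0,0,0,0,0],[0,0,0,0,0,0,0]]]' >/dev/null; python3 -c "from h import *;st()"; python3 -m handwheel '[[[0,0,-0.0006,0,0,0,0],[0,0,0,0,0,0,0],[0,0,0,0,0,0,0]]]' >/dev/null; python3 -c "from h import *;st()"
```

```text
t19.78 tcp [ 0.534  -0.0132  0.1736] yaw_y deg -84.10 z [-1.e-04 -1.e-04 -1.e+00] F [-0.35  0.21 -0.33] M [-0.02 -0.06  0.02] w 0.0002 j7 -1.67
t20.03 tcp [ 0.5342 -0.0132  0.173 ] yaw_y deg -84.10 z [ 2.e-04 -0.e+00 -1.e+00] F [-0.33  0.98  0.82] M [-0.02 -0.04 -0.  ] w 0.0004 j7 -1.67
```

```bash
for i in 1; do python3 -m handwheel '[[[0,0,-0.0006,0,0,0,0],[0,0,0,0,0,0,0],[0,0,0,0,0,0,0]]]' >/dev/null; python3 -c "from h import *;st()"; python3 -m handwheel '[[[0,0,-0.0004,0,0,0,0],[0,0,0,0,0,0,0],[0,0,0,0,0,0,0]]]' >/dev/null; python3 -c "from h import *;st()"; done
```

```text
t20.28 tcp [ 0.5342 -0.0132  0.1729] yaw_y deg -84.10 z [ 3.e-04 -2.e-04 -1.e+00] F [-2.46 -0.56  5.65] M [-0.02  0.43  0.01] w 0.0002 j7 -1.67
t20.53 tcp [ 0.5342 -0.0132  0.1729] yaw_y deg -84.11 z [ 4.e-04 -2.e-04 -1.e+00] F [-3.28  0.28  8.29] M [-0.02  0.68  0.01] w -0.0001 j7 -1.67
```

```bash
python3 -m handwheel '[[[0,0,-0.0003,0,0,0,0],[0,0,0,0,0,0,0],[0,0,0,0,0,0,0],[0,0,0,0,0,0,0],[0,0,0,0,0,0,0],[0,0,0,0,0,0,0],[0,0,0,0,0,0,0],[0,0,0,0,0,0,0],[0,0,0,0,0,0,0],[0,0,0,0,0,0,0]]]' >/dev/null; python3 -c "from h import *;st()"; python3 -m handwheel '[[[0,0,0,0,0,0,0],[0,0,0,0,0,0,0],[0,0,0,0,0,0,0],[0,0,0,0,0,0,0],[0,0,0,0,0,0,0],[0,0,0,0,0,0,0],[0,0,0,0,0,0,0],[0,0,0,0,0,0,0],[0,0,0,0,0,0,0],[0,0,0,0,0,0,0]]]' >/dev/null
python3 - <<'E'
from h import *
st(); bub('b7')
E
```

```text
t21.37 tcp [ 0.5342 -0.0132  0.1728] yaw_y deg -84.11 z [ 5.e-04 -3.e-04 -1.e+00] F [-3.31 -0.39 11.6 ] M [-0.03  0.86 -0.02] w 0.0002 j7 -1.67
t22.20 tcp [ 0.5342 -0.0132  0.1728] yaw_y deg -84.11 z [ 4.e-04 -3.e-04 -1.e+00] F [-4.42 -0.64 11.77] M [-0.06  0.87 -0.  ] w 0.0002 j7 -1.67
[(0.98, [326.2, 275.3]), (0.94, [333.6, 436.9])] [(0.61, [335.0, 435.2])]
```

View pics/b7.png

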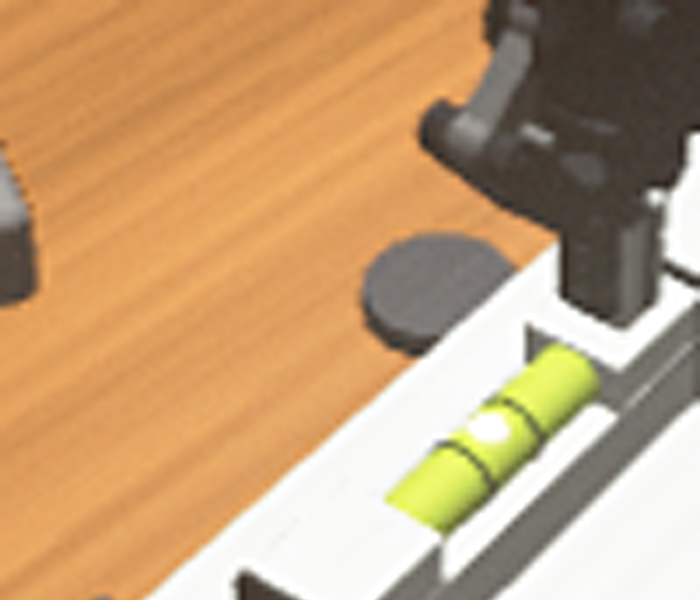

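The fingers rest on the level's far flat top (around 610,300 in the crop). The bubble at (489,430) is still between the two lines, and the downward push reads about 11.8 N.

```bash
python3 -c "
from h import *
r.hand_in(); st()"
```

```text
the job is handed in; nothing more can be done
the job is handed in; nothing more can be done
```

I set the leftmost spirit level upright and lengthwise on the shelf and let go of it. The bubble came to rest about 8 mm off-centre, towards the foot end. I then gripped the black knob and turned it about 1.14 rad counter-clockwise. With the hand off the level, the bubble rested wholly between the two lines. Last, I pressed the closed fingers onto the level's flat top on the foot side and handed the job in while still pressing, at about 22 s.

**Last checks:**
- **Push:** the wrist read about 11.8 N downward, with about 4.4 N sideways along x. The force between the level and the shelf was not measured directly.
- **Bubble:** under the push it stayed between the lines and had not moved. The two cameras disagreed slightly on how well centred it is: about 0.3 mm off in the side view and about 1 mm towards the foot in the top view. Both are within the 3 mm limit.
- **Level position:** before the press, the top camera put its centre about 12 mm along from the marked middle, lined up with the shelf to within about 0.2°.
- **Other things on the bench:** none of the moves touched them as far as the pictures showed. I did not re-measure their positions at the end.
- **Bubble network:** it mostly failed to find this level's bubble, so the bubble readings are my own, taken from enlarged pictures.

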